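# Test stroke along the touch strip of a home-built controller

### The job

Test the touch strip of the black control box: with the fingers closed, come down from above onto the end of the Z-shaped blue strip beside the green lamp and pause there for a moment, then run the fingertips along the middle of the strip round both bends to the end beside the red lamp, in one unbroken stroke with light pressure, so that the strip stays pressed down a little all the way. Finish there, still lightly pressing the strip at the end beside the red lamp: the program ends while holding that touch. Do not pick up or shift any of the loose things on the box and around it.

Things in the scene. Friction and masses are not known exactly. Their poses are not given: they have to be found in the camera images.
- panel: black control box screwed to the bench, 150 mm (its x) by 340 mm (its y) by 35 mm high; origin at the centre of its underside, on the bench. On top lies the blue touch strip, a Z of three straight legs (85, 100, 85 mm), 24 mm wide, its flat top 10 mm proud of the box. It runs end_left, bend_left, bend_right, end_right. The box never moves.
- strip (a joint): how far the whole blue strip is pressed straight down, in m: 0 at rest, 0.007 at its stop. It floats on springs and sinks level wherever it is pressed; it starts to move at about 1 N and reaches the stop at about 4.5 N. More than 15 N on the strip or box is rough. It springs back up when released.
- end_left (a point): point on the top face of the blue strip, on its centre line: the end of the strip at the box's +y end, 12 mm short of its rounded tip; lies at x = 40 mm, y = 115 mm in the panel's frame, 45 mm above the bench while the strip is not pressed (it sinks with the strip). Its axes are the panel's.
- bend_left (a point): point on the top face of the blue strip, on its centre line: the bend next to end_left; lies at x = 40 mm, y = 30 mm in the panel's frame, 45 mm above the bench while the strip is not pressed (it sinks with the strip). Its axes are the panel's.
- bend_right (a point): point on the top face of the blue strip, on its centre line: the bend next to end_right; lies at x = -40 mm, y = -30 mm in the panel's frame, 45 mm above the bench while the strip is not pressed (it sinks with the strip). Its axes are the panel's.
- end_right (a point): point on the top face of the blue strip, on its centre line: the end of the strip at the box's -y end, 12 mm short of its rounded tip; lies at x = -40 mm, y = -115 mm in the panel's frame, 45 mm above the bench while the strip is not pressed (it sinks with the strip). Its axes are the panel's.
- lamp_green: green indicator lamp, a disc 18 mm across in a steel rim of 22 mm, 4 mm high, on top of the box 37 mm beyond one end of the strip, in line with that leg; origin at the centre of its underside. It marks the end to start at, which may be either one.
- lamp_red: red indicator lamp, same shape and size, 37 mm beyond the other end of the strip. It marks the end to finish at.
- knob_silver: loose silver control knob, 24 mm across, 16 mm high, standing on top of the box in one of the two nooks of the Z; origin at the centre of its underside. Not to be moved.
- knob_brass: loose brass control knob, 24 mm across, 16 mm high, standing on the box in the other nook; origin at the centre of its underside. Not to be moved.
- tape_roll: loose blue roll of tape lying flat, 94 mm across, 24 mm high, on the robot's side of the box; origin at the centre of its underside. Not to be moved.
- screwdriver: loose screwdriver with a red handle, 170 mm long, lying on the bench on the far side of the box. Not to be moved.
- glue_bottle: loose yellow glue bottle, 54 mm across, 150 mm high, standing to the right of the box; origin at the centre of its underside. Not to be moved.
- tub: loose white plastic tub, 110 mm across, 70 mm high, standing to the left of the box; origin at the centre of its underside. Not to be moved.
- paint_jar: loose green jar with a black lid, 60 mm across, 75 mm high, standing to the right of the box; origin at the centre of its underside. Not to be moved.

How it is judged:
By the outcome, as a careful person would: the job done as asked, in the order asked, and still so for the second after the job is handed in, while the arm keeps its last pose, push and grip.
It also fails if it takes over 48 s, if anything falls off the work surface, if the arm or the gripper's body presses on something with over 40 N, if the wrist force passes 120 N, or if a joint passes its speed limit or range.

### The arm

A 6-joint arm with a two-finger parallel gripper is mounted at the origin on the work surface. World frame = base frame: x ahead of the robot, y to its left, z up, the work surface at z = 0. Lengths are in mm, angles in rad, forces in N, time in s.
With the tool pointing down it reaches from about 275 to 825 mm from the base axis. Payload 5.2 kg.
Tool frame: the origin (TCP) lies between the finger pads, 19 mm behind the fingertips; this is the grasp point; z points along the fingers, y is the line along which they close (so a half turn about z gives the same grasp; the last joint's range is limited). The gripper opens to 93 mm and grips with 3 to 60 N. Pads are 15 mm wide; open, the fingers measure 128 mm over their backs; the gripper's body (75 mm by 188 mm) begins 65 mm behind the grasp point.
Start: joints at [-1.379, 0.259, 1.535, -0, 1.348, -0.203], TCP at [211.564, -507.687, 237.453] pointing down, gripper open.
Joint ranges: [-3.14, 3.14], [-0.91, 2.08], [0.19, 2.58], [-1.22, 4.36], [0.22, 2.71], [-3.12, 3.12]. Speed limits (rad/s): [2.57, 2.57, 3.14, 3.14, 3.14, 3.14].

### API

Orientations are given as [roll, pitch, yaw] about the fixed x, y, z axes, in that order (R = Rz(yaw) Ry(pitch) Rx(roll)).
In Python, from workcell import bot, eyes gives the robot as it stands.
- The arm moves only by the tool drive_tool, never from a script. Its argument "commands" is one flat list of numbers, 6 for each row, row after row: the shift along the world's x, y, z in cm, then the turn, a rotation vector about the world's x, y, z in degrees. In form: [dx, dy, dz, ax, ay, az, dx, dy, dz, ax, ay, az, ...]. A call has exactly 8 rows; each row shifts and turns the commanded pose from where the row before left it; what a row does not reach is not made up. A row lasts 1/8 s, in which the tool goes at most 62.5 mm and 10.7 degrees, less where a joint would pass 70% of its speed; a pose out of reach is approached as far as the arm can. A call is refused whole if a number of a shift passes 6.25 or a number of a turn 10.7, either way. A call with a gripper value outside its range is refused whole. "grip" is the opening in per cent of the stroke, from 0 (shut) to 100 (fully open), set as the call begins (left out, the last holds). The fingers move at their own pace and stop on an object; "force" is the grip in N (left out, the last holds). Time passes only in rows, so rows that do not move let the fingers close, or fill a call up. It gives the time, the measured TCP pose, the force, the opening and the grip force at its end, in the units of the state.
- bot.get_obs(): the state, without advancing time (a new reading comes with each control period).
- eyes.camera(name): name is "side" or "top"; returns a dict with "frame" (480x640x3 uint8, red, green, blue), "vfov" (degrees; the focal length in pixels is half the picture's height over the tangent of half this angle, whatever the lens; pixels are square), "cx", "cy" (the principal point, pixels), "extrinsics" (4x4, takes a point from world to camera coordinates). Camera axes: x right, y up, looking along -z (the intrinsics and any distortion apply to the point x, -y, -z); pixel columns grow to the right and rows downward; lengths in mm; the calibration is good to about 2 mm. A picture is of the moment at which its call begins. There is no depth.
- bot.finish_job(): hands the job in; it is judged then, once.
Trained networks look in the newest picture that a camera, given by its name, has taken for a name from the list of things; names that differ only in an ending like _2 or _b are one class to them, and where a whole thing is asked for, a point or a joint stands for the part that bears it (a point fixed in the world has none). Each returns a list of dicts, best first, with "conf" (0 to 1); they miss things now and then, are a little off and sometimes report something else, mostly with a low value. They report only what shows in the picture. A call takes as long as a camera call.
- eyes.search_frame(camera, thing): "pixel" ([column, row] in pixels, amid what is visible of it).
- eyes.place_of(camera, thing): "pixel" ([column, row] in pixels: a listed point, or the origin of a listed thing).
The state is a dict: "time": time; "joints": joint angles; "joint_velocities": joint speeds; "joint_efforts": joint torques, N m; "eef_pos": TCP position; "eef_rot": TCP orientation; "force": force on the tool from outside, world axes, zero at the start; "ft_torque": the same for the moment, N m; "opening": opening from 0.0 (shut) to 1.0 (fully open); "grasp_force": force on a finger pad.
Only numpy, scipy, OpenCV 4.12 (cv2) and the standard library are available. Lean on these libraries where they do the work, as an engineer would, in place of code of your own. Each camera call takes 0.05 s, during which the arm holds its last target. There are 200 camera calls.

## Working session

There is one attempt and no reset: what is moved stays moved. The work goes in short steps, Python scripts to look and compute and a tool call to move; the robot and the scene stay as the last step left them, time stands still between calls to the robot, and variables do not carry over. Pictures are saved under pics/ and viewed, at most 10 in all, crops included, and the job is handed in when it is done.

Besides the shell and the picture viewer there is one more tool, called after "Call:" as a command line: name --argument value ..., lists and objects as JSON in quotes. drive_tool: Moves the arm, as the interface text tells. Its arguments: {"type":"object","properties":{"commands":{"type":"array"},"grip":{"type":"number"},"force":{"type":"number"}},"required":["commands"]}

```bash
mkdir -p pics; cat > h.py <<'E'
import numpy as np, cv2
from workcell import bot, eyes
def shot(n,f=None):
    c=eyes.camera(n)
    if f: cv2.imwrite('pics/'+f,c['frame'][:,:,::-1])
    return c
def to_plane(c,px,z):
    f=240/np.tan(np.radians(c['vfov'])/2)
    E=np.array(c['extrinsics']);R=E[:3,:3];o=-R.T@E[:3,3]
    d=R.T@np.array([(px[0]-c['cx'])/f,-(px[1]-c['cy'])/f,-1])
    return o+d*(z-o[2])/d[2]
def proj(c,P):
    f=240/np.tan(np.radians(c['vfov'])/2)
    E=np.array(c['extrinsics']);p=E[:3,:3]@np.array(P)+E[:3,3]
    return [c['cx']+f*p[0]/-p[2],c['cy']+f*p[1]/p[2]]
E
python3 - <<'E'
from h import *
for n in ['top','side']:
    c=shot(n,n+'1.png'); print(n,{k:c[k] for k in c if k not in('frame','extrinsics')})
    for t,z in [('end_left',45),('bend_left',45),('bend_right',45),('end_right',45),('lamp_green',35),('lamp_red',35),('knob_silver',35),('knob_brass',35),('panel',0),('tape_roll',0),('glue_bottle',0),('tub',0),('paint_jar',0),('screwdriver',0)]:
        for d in eyes.place_of(n,t)[:2]: print(t,np.round(d['pixel'],1),round(d['conf'],2),np.round(to_plane(c,d['pixel'],z)[:2],1))
print(bot.get_obs())
E
```

```text
top {'vfov': 55.496774437401484, 'cx': 314.3940003087057, 'cy': 248.8291730060852}
end_left [265.6 270.8] 0.84 [527.4 116.9]
bend_left [300.3 254. ] 0.86 [567.3  38.5]
bend_right [336.  277.2] 0.83 [515.3 -44. ]
end_right [368.8 261. ] 0.81 [ 553.7 -118.9]
end_right [160.8 288.8] 0.3 [482.8 352.8]
lamp_green [337.9 238.3] 0.71 [606.7 -48.1]
lamp_green [383.1 252.1] 0.63 [ 576.  -153.4]
lamp_red [249.8 277.9] 0.43 [511.3 153.7]
knob_silver [295.9 299.4] 0.63 [463.8  46.8]
knob_brass [340.5 238.7] 0.46 [605.9 -54.2]
panel [318.1 262.4] 0.98 [553.2  -3.4]
panel [159.  289.5] 0.17 [482.8 371.6]
tape_roll [371.6 317.9] 0.74 [ 424.  -131.1]
glue_bottle [476.5 297.3] 0.55 [ 476.  -380.4]
glue_bottle [157.6 289.3] 0.46 [483.2 374.9]
tub [159.1 287.5] 0.8 [487.5 371.7]
paint_jar [491.3 234.9] 0.63 [ 626.7 -421. ]
screwdriver [303.4 212.6] 0.98 [673.8  34. ]
side {'vfov': 54.396787650792575, 'cx': 320.94631794726274, 'cy': 242.46292802422488}
bend_left [316.2 259.7] 0.72 [564.   44.5]
bend_right [350.4 239.2] 0.71 [521.9 -47.8]
end_right [351.2 212.7] 0.62 [ 558.7 -127.2]
end_right [398.1 244.
[... 574 characters left out ...]
24.9]
{'time': 1.5, 'joints': array([-1.37880967e+00,  2.58625054e-01,  1.53501404e+00, -7.09738653e-06,
        1.34803254e+00, -2.02820331e-01]), 'joint_velocities': array([ 0.00138746, -0.00068083,  0.00015214,  0.00125536, -0.00047768,
       -0.00107216]), 'joint_efforts': array([ 2.55523710e-04, -4.37188840e+01, -2.84305376e+01,  7.19644851e-02,
        3.11851641e-02, -1.42696589e-05]), 'eef_pos': array([ 211.55298001, -507.67169638,  237.43359823]), 'eef_rot': array([-3.14151390e+00, -9.12965618e-06,  3.94808560e-01]), 'force': array([-0.39348244, -0.67952772, -0.12650197]), 'ft_torque': array([-0.02629637, -0.01758716, -0.06772083]), 'grasp_force': 0.0, 'opening': 1.001551088876881}
```

```bash
python3 - <<'E'
from h import *
im=cv2.imread('pics/top1.png')[190:350,215:415]; im2=cv2.imread('pics/side1.png')[170:350,230:430]
cv2.imwrite('pics/a.png',cv2.resize(im,(800,640)[:1]+(600,) if 0 else (750,600),interpolation=cv2.INTER_CUBIC))
cv2.imwrite('pics/b.png',cv2.resize(im2,(660,594),interpolation=cv2.INTER_CUBIC))
E
```

```text
(no output)
```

View pics/a.png

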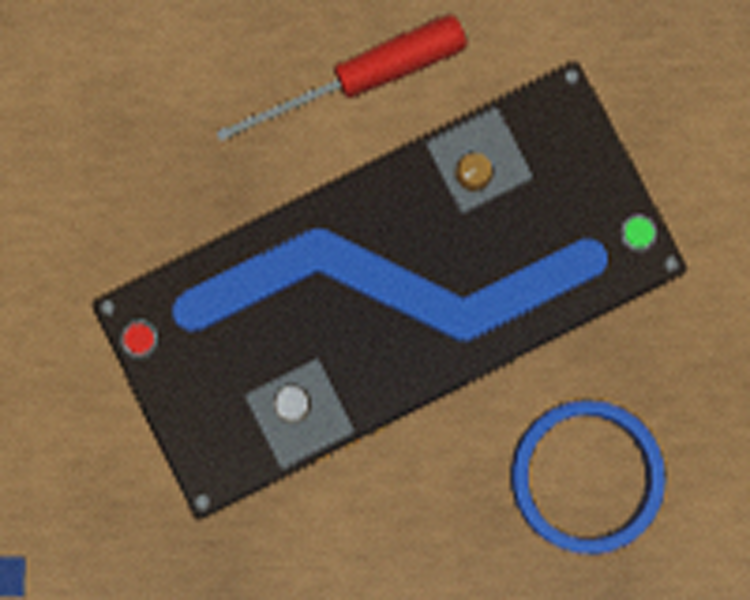

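View pics/b.png

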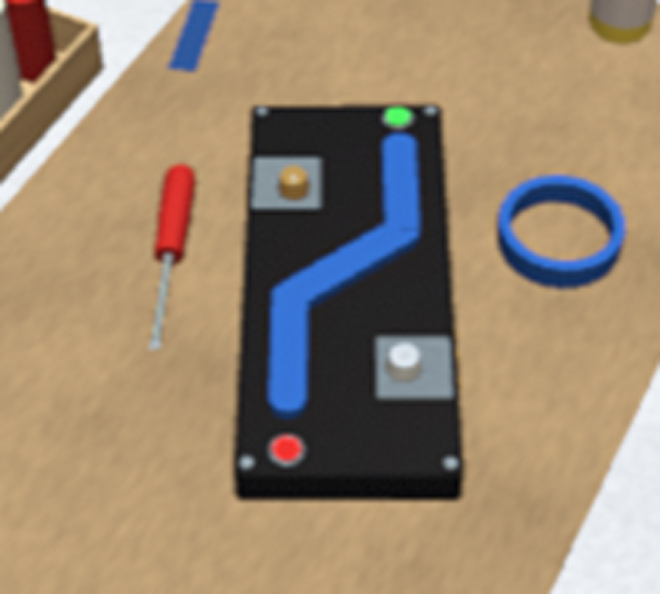

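View pics/side1.png

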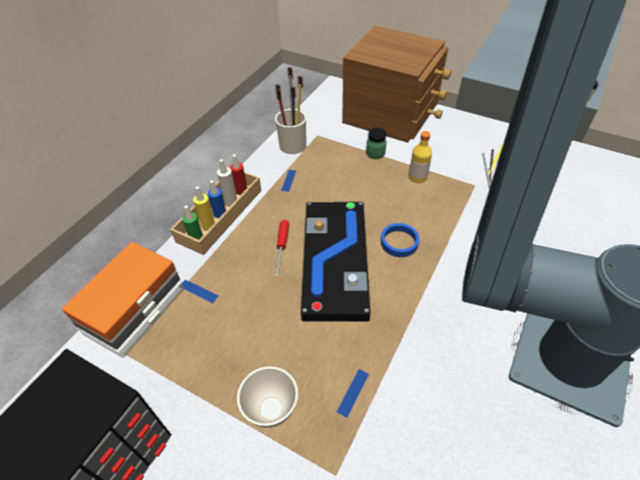

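The green lamp (top crop 640,232; at end_right) is the start and the red lamp (138,338; at end_left) is the finish. The glue bottle and jar stand right of the box. Next I fit the panel pose to the strip's silhouette.

```bash
cat > fit.py <<'E'
from h import *
from scipy.optimize import minimize
Q=np.array([[-40,-115],[-40,-30],[40,30],[40,115]],float)
def world(p): 
    c,s=np.cos(p[2]),np.sin(p[2]); return Q@np.array([[c,s],[-s,c]])+p[:2]
def outline():
    # union silhouette at fine scale through rasterised buffer
    m=np.zeros((1400,800),np.uint8)
    cv2.polylines(m,[np.int32((Q+[100,175])*4)],False,255,1)
    d=cv2.distanceTransform(255-m,cv2.DIST_L2,5)
    k=max(cv2.findContours((d<=48).astype(np.uint8),0,2)[0],key=len)[:,0,:]
    return k/4.-[100,175]
O=outline()
def render(c,p):
    a,s=np.cos(p[2]),np.sin(p[2]); W=O@np.array([[a,s],[-s,a]])+p[:2]
    S=8;m=np.zeros((480*S,640*S),np.uint8)
    px=np.array([proj(c,[*w,45]) for w in W])
    cv2.fillPoly(m,[np.int32((px+.5)*S)],255)
    return cv2.resize(m,(640,480),interpolation=cv2.INTER_AREA)/255.
def soft(c):
    f=c['frame'].astype(float); return np.clip((f[:,:,2]-f[:,:,0]-10)/110,0,1)
if __name__=='__main__':
    C={n:shot(n) for n in('top','side')}
    p0=[553,-3,np.radians(-26)]
    P=[[527.4,116.9],[567.3,38.5],[515.3,-44],[553.7,-118.9]]
    from scipy.optimize import least_squares
    r=least_squares(lambda p:((world([p[0],p[1],p[2]/100])-P[::-1])).ravel(),[540,-3,45]);p0=r.x*[1,1,.01]
    print('net',p0,r.fun.round(1))
    for n in C:
        c=C[n];s=soft(c);roi=render(c,p0)>0;roi=cv2.dilate(roi.astype(np.uint8),np.ones((13,13)))>0
        mx=np.percentile(s[roi],90);s=np.clip(s/mx,0,1)
        g=lambda q:np.sum((render(c,[q[0],q[1],q[2]/100])-s)[roi]**2)
        b=minimize(g,p0*[1,1,100],method='Nelder-Mead',options=dict(initial_simplex=p0*[1,1,100]+np.array([[0,0,0],[5,0,0],[0,5,0],[0,0,5]])))
        q=b.x*[1,1,.01];print(n,q,b.fun,roi.sum(),world(q).round(1).tolist())
E
python3 fit.py
```

```text
net [ 5.4092500e+02 -1.8750000e+00  4.3413467e-01] [-0.7 -4.1  2.  -1.9 -2.7  3.7  1.4  2.4]
top [ 5.41822456e+02 -4.22356862e+00  4.83638829e-01] 5.881457576710801 3746 [[559.9, -124.6], [520.4, -49.4], [563.3, 40.9], [523.8, 116.2]]
side [ 5.40791378e+02 -3.54527493e+00  4.81670678e-01] 71.53206713247607 2866 [[558.6, -124.0], [519.2, -48.7], [562.3, 41.6], [523.0, 116.9]]
```

Call:
drive_tool --commands '[1, 1.1, 0, 0, 0, 0, 2.5, 2.75, 0, 0, 0, 0, 3, 3.3, 0, 0, 0, 0, 3, 3.3, 0, 0, 0, 0, 3, 3.3, 0, 0, 0, 0, 3, 3.3, 0, 0, 0, 0, 3, 3.3, 0, 0, 0, 0, 3, 3.3, 0, 0, 0, 0]' --grip 0 --force 20

```text
time: 2.6
eef_pos: [427.6, -269.0, 237.6]
eef_rot: [3.142, -0.0, 0.395]
force: [0.6, -0.3, 0.6]
opening: 0.189
grasp_force: 0.0
```

Call:
drive_tool --commands '[2.5, 2.8, -1, 0, 0, 0, 2.5, 2.8, -2, 0, 0, 0, 2.5, 2.8, -2, 0, 0, 0, 2.5, 2.8, -2.5, 0, 0, 0, 2, 2.2, -2.5, 0, 0, 0, 1.3, 1.3, -2, 0, 0, 0, 0, 0, -1.5, 0, 0, 0, 0, 0, 0, 0, 0, 0]'

```text
time: 3.6
eef_pos: [558.3, -124.3, 101.3]
eef_rot: [-3.14, 0.002, 0.395]
force: [0.1, 0.6, -0.4]
opening: 0.006
grasp_force: 0.0
```

```bash
python3 - <<'E'
from h import *
o=bot.get_obs();print(o['eef_pos'],o['eef_rot'],o['force'],o['opening'],o['joints'])
t=o['eef_pos']-[0,0,19]
for n in('top','side'):
    c=shot(n,n+'2.png');p=np.array(proj(c,t));print(n,p)
    x,y=(p-[50,40]).astype(int); k=c['frame'][y:y+80,x:x+100,::-1].copy()
    k=cv2.resize(k,(600,480),interpolation=cv2.INTER_CUBIC);u=((p+.5-[x,y])*6).astype(int);cv2.circle(k,tuple(map(int,u)),4,(0,255,255),1)
    u2=((np.array(proj(c,[559.3,-124.3,45]))+.5-[x,y])*6).astype(int);cv2.circle(k,tuple(map(int,u2)),4,(255,0,255),1)
    cv2.imwrite('pics/c'+n+'.png',k)
E
```

```text
[ 558.33998814 -124.32991131  101.32255982] [-3.13990273e+00  2.15350090e-03  3.94642415e-01] [ 0.06341275  0.63186782 -0.40908441] 0.006011463967236932 [-4.13794277e-01  4.22747971e-01  1.65577732e+00 -4.45988430e-04
  1.06577685e+00  7.62577764e-01]
top [373.4173012  257.17634612]
side [351.30077639 202.86125341]
```

View pics/cside.png

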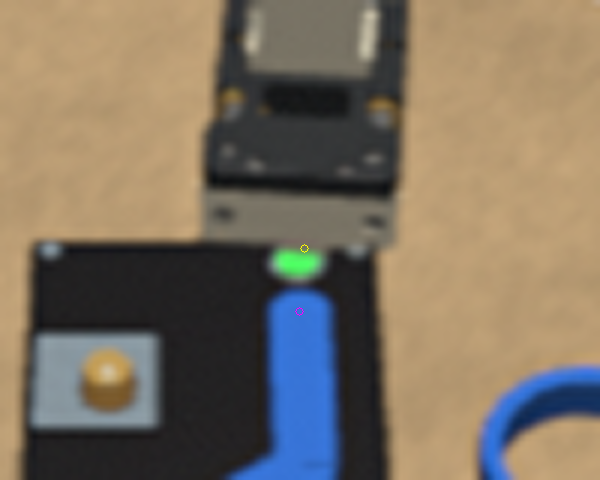

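View pics/ctop.png

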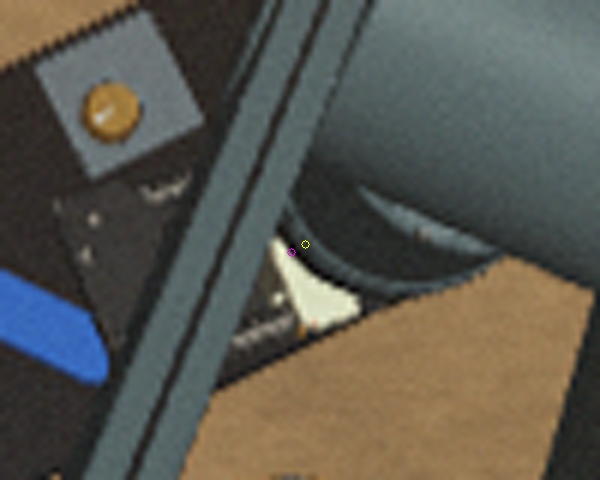

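The side view shows the gripper body hiding the tips above the start end (magenta mark 300,312), and the top view is blocked by the arm, so I go by the measured pose. Coming down close, then settling.

Call:
drive_tool --commands '[0, 0, -0.8, 0, 0, 0, 0, 0, -0.8, 0, 0, 0, 0, 0, -0.8, 0, 0, 0, 0, 0, -0.6, 0, 0, 0, 0, 0, 0, 0, 0, 0, 0, 0, 0, 0, 0, 0, 0, 0, 0, 0, 0, 0, 0, 0, 0, 0, 0, 0]'

```text
time: 4.7
eef_pos: [559.7, -124.2, 72.7]
eef_rot: [3.141, -0.0, 0.395]
force: [-0.4, -1.0, 0.1]
opening: 0.004
grasp_force: 0.0
```

Call:
drive_tool --commands '[0, 0, -0.3, 0, 0, 0, 0, 0, -0.3, 0, 0, 0, 0, 0, -0.2, 0, 0, 0, 0, 0, -0.2, 0, 0, 0, 0, 0, -0.1, 0, 0, 0, 0, 0, -0.1, 0, 0, 0, 0, 0, 0, 0, 0, 0, 0, 0, 0, 0, 0, 0]'

```text
time: 5.7
eef_pos: [559.5, -124.1, 60.5]
eef_rot: [-3.141, 0.0, 0.395]
force: [-1.7, 0.4, 2.6]
opening: 0.003
grasp_force: 1.3
```

```bash
python3 - <<'E'
from h import *
f=[]
for i in range(6):
    eyes.camera('side') if i else 0
    o=bot.get_obs();f.append(o['force'])
print(np.round(f,2),o['eef_pos'])
E
```

```text
[[-1.74  0.44  2.62]
 [-2.5   1.47  1.75]
 [-2.05  1.47  2.61]
 [-1.59  0.16  2.53]
 [-1.53 -0.16  3.25]
 [-2.13  0.1   2.89]] [ 559.46017139 -124.14038897   60.46097825]
```

Contact is good: about 2.6 N at 3.5 mm of press. Starting the stroke with leg 1.

Call:
drive_tool --commands '[-0.25, 0.47, 0, 0, 0, 0, -0.25, 0.47, 0, 0, 0, 0, -0.25, 0.47, 0, 0, 0, 0, -0.25, 0.47, 0, 0, 0, 0, -0.25, 0.47, 0, 0, 0, 0, -0.25, 0.47, 0, 0, 0, 0, -0.25, 0.47, 0, 0, 0, 0, -0.25, 0.47, 0, 0, 0, 0]'

```text
time: 6.95
eef_pos: [539.4, -86.3, 60.4]
eef_rot: [3.142, -0.0, 0.395]
force: [1.6, -2.1, 2.5]
opening: 0.006
grasp_force: 1.4
```

Call:
drive_tool --commands '[-0.25, 0.47, 0, 0, 0, 0, -0.25, 0.47, 0, 0, 0, 0, -0.25, 0.47, 0, 0, 0, 0, -0.25, 0.47, 0, 0, 0, 0, -0.25, 0.47, 0, 0, 0, 0, -0.25, 0.47, 0, 0, 0, 0, -0.25, 0.47, 0, 0, 0, 0, -0.25, 0.47, 0, 0, 0, 0]'

```text
time: 7.95
eef_pos: [519.4, -48.7, 60.4]
eef_rot: [-3.142, 0.0, 0.395]
force: [0.9, -1.7, 2.4]
opening: 0.008
grasp_force: 1.4
```

Call:
drive_tool --commands '[0.27, 0.56, 0, 0, 0, 0, 0.27, 0.56, 0, 0, 0, 0, 0.27, 0.56, 0, 0, 0, 0, 0.27, 0.56, 0, 0, 0, 0, 0.27, 0.56, 0, 0, 0, 0, 0.27, 0.56, 0, 0, 0, 0, 0.27, 0.56, 0, 0, 0, 0, 0.27, 0.56, 0, 0, 0, 0]'

```text
time: 8.95
eef_pos: [541.3, -3.8, 60.4]
eef_rot: [-3.142, 0.0, 0.395]
force: [-0.1, -2.7, 3.4]
opening: 0.007
grasp_force: 1.4
```

Call:
drive_tool --commands '[0.27, 0.56, 0, 0, 0, 0, 0.27, 0.56, 0, 0, 0, 0, 0.27, 0.56, 0, 0, 0, 0, 0.27, 0.56, 0, 0, 0, 0, 0.27, 0.56, 0, 0, 0, 0, 0.27, 0.56, 0, 0, 0, 0, 0.27, 0.56, 0, 0, 0, 0, 0.27, 0.56, 0, 0, 0, 0]'

```text
time: 9.95
eef_pos: [562.9, 41.0, 60.5]
eef_rot: [-3.142, 0.0, 0.395]
force: [-0.7, -2.2, 2.5]
opening: 0.006
grasp_force: 1.4
```

Call:
drive_tool --commands '[-0.25, 0.47, 0, 0, 0, 0, -0.25, 0.47, 0, 0, 0, 0, -0.25, 0.47, 0, 0, 0, 0, -0.25, 0.47, 0, 0, 0, 0, -0.25, 0.47, 0, 0, 0, 0, -0.25, 0.47, 0, 0, 0, 0, -0.25, 0.47, 0, 0, 0, 0, -0.25, 0.47, 0, 0, 0, 0]'

```text
time: 10.95
eef_pos: [542.6, 78.5, 60.4]
eef_rot: [3.142, 0.0, 0.395]
force: [0.9, -2.2, 2.1]
opening: 0.002
grasp_force: 1.4
```

Call:
drive_tool --commands '[-0.25, 0.47, 0, 0, 0, 0, -0.25, 0.47, 0, 0, 0, 0, -0.25, 0.47, 0, 0, 0, 0, -0.25, 0.47, 0, 0, 0, 0, -0.25, 0.47, 0, 0, 0, 0, -0.25, 0.47, 0, 0, 0, 0, -0.25, 0.47, 0, 0, 0, 0, -0.22, 0.48, 0, 0, 0, 0]'

```text
time: 11.95
eef_pos: [522.8, 116.2, 60.4]
eef_rot: [-3.142, 0.0, 0.395]
force: [0.1, -2.2, 2.7]
opening: 0.006
grasp_force: 1.4
```

Call:
drive_tool --commands '[0, 0, 0, 0, 0, 0, 0, 0, 0, 0, 0, 0, 0, 0, 0, 0, 0, 0, 0, 0, 0, 0, 0, 0, 0, 0, 0, 0, 0, 0, 0, 0, 0, 0, 0, 0, 0, 0, 0, 0, 0, 0, 0, 0, 0, 0, 0, 0]'

```text
time: 12.95
eef_pos: [522.9, 115.9, 60.4]
eef_rot: [-3.141, 0.0, 0.395]
force: [-1.7, 1.9, 2.9]
opening: 0.006
grasp_force: 1.4
```

```bash
python3 - <<'E'
from h import *
c=shot('side','side3.png');o=bot.get_obs();print(o['eef_pos'],o['force'])
E
```

```text
[522.9272877  115.88937665  60.40081199] [-1.42668164  1.74076733  2.60938415]
```

View pics/side3.png

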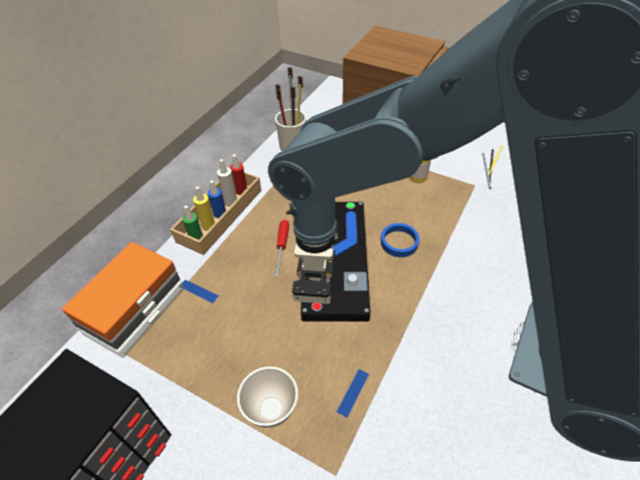

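The gripper is at the red-lamp end (lamp at 317,307). The silver knob (352,280), tape roll (400,239) and screwdriver (282,240) have not moved, and the strip is still pressed at about 2.7 N.

```bash
python3 -c "
from workcell import bot
print(bot.finish_job())"
```

```text
the job is handed in; nothing more can be done
None
```

The strip was stroked from the green-lamp end round both bends to the red-lamp end at about 2–3.5 N, and the job was handed in with the fingertips still lightly pressing there; the loose things still in view at the end had not moved (the arm hid the brass knob and paint jar).

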